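Reset the hotplate and refit its control knob

TASK

Get the tabletop hotplate working again: first press the red reset plunger down to its stop and let it come back up, then pick up the loose black control knob, turn it so that its D-shaped bore matches the D-shaped control stem, push it fully home on the stem and press it on down against the stem's spring to the stop. Finish while still holding the knob pressed fully down; do not let go of it. Leave the mug, the pepper mill and the glass where they stand.

Things in the scene. Friction and masses are not known exactly. Their poses are not given: they have to be found in the camera images.
- hob: white tabletop hotplate, 250 x 250 mm, fixed. Origin: centre of its underside; z up, +x to its rear. Grey control panel along the front (-x) edge, top 70 mm above the worktop; the dark round plate behind it rises to 84 mm, its edge 42 mm or more behind the stem and plunger. Stem axis at x -83, y -60 mm, plunger axis at x -83, y +62 mm in this frame.
- plunger_top (a point): centre of the top of the red reset plunger head (28 mm across, slightly domed), 22.5 mm above the panel when up. It presses straight down; it stands in a black ring 36 mm across and 6 mm high.
- plunger (a joint): travel of the red plunger: 0 up, 0.007 m pressed to its stop; spring, 3 N at first and about 7 N at the stop; springs back by itself.
- stem_tip (a point): centre of the top face of the bare metal stem, 24 mm above the panel; z up. Stem 14 mm in diameter with a flat on its -x side 1.5 mm from the axis (D section, top 2 mm tapered by 0.8 mm). +x points away from the flat; a white line on the black collar under it (42 mm across, 2 mm high) marks the +x side. Stem and collar turn together only against stiff friction (0.5 N m).
- stem (a joint): how far the stem is pressed down: 0 up, 0.005 m at its stop; spring, 5 N at first and about 8.5 N at the stop; springs back when let go.
- collar (a joint): how far stem and collar are turned about the vertical relative to the hotplate, rad, counterclockwise from above; 0: flat towards the front.
- knob: loose black knob, about 70 g, upright, bore down. Origin: centre of underside; z up. Skirt 42 mm across, 18 mm high; on it a bar grip 40 mm long (x), 12 mm thick (y), top at 37 mm. White pointer line at the +x end. D-bore from below 15.6 mm in diameter, 15 mm deep, flat on the -x side 2.2 mm from the axis: fits only with knob +x along stem +x (pointer over collar line), freely within 0.1 rad.
- knob_seat (a point): centre of the closed top end of the knob's bore, 15 mm above the knob's origin; it meets stem_tip when the knob is fully home.
- mug: blue mug, 84 x 117 x 100 mm, loose bystander. Origin: under its centre.
- mill: dark wooden pepper mill, 58 mm across, 170 mm high, loose bystander. Origin: under its centre.
- glass: empty drinking glass, 80 mm across, 91 mm high, loose bystander. Origin: under its centre.

How it is judged:
By the outcome, as a careful person would: the job done as asked, in the order asked, and still so for the second after the job is handed in, while the arm keeps its last pose, push and grip.
It also fails if it takes over 48 s, if anything falls off the work surface, if the arm or the gripper's body presses on something with over 40 N, if the wrist force passes 120 N, or if a joint passes its speed limit or range.

ROBOT

A 6-joint arm with a two-finger parallel gripper is mounted at the origin on a cart in front of the work surface, level with it; the furniture and walls round the work are solid. World frame = base frame: x ahead of the robot, y to its left, z up, the work surface at z = 0. Lengths are in m, angles in rad, forces in N, time in s.
With the tool pointing down it reaches from about 0.4 to 0.825 m from the base axis. Payload 7 kg.
Tool frame: the origin (TCP) lies at the centre of the arm's flange, where the gripper is bolted on; the fingertips stand 178 mm ahead of it and the grasp point (between the pads) lies 159 mm ahead of it; x points along the fingers, y is the direction in which the jaws open and shut, and the axes are right-handed (so a half turn about x gives the same grasp; the last joint's range is limited). The gripper opens to 88 mm and grips with 3 to 60 N. Pads are 19 mm wide; open, the fingers measure 130 mm over their backs; the gripper's body (78 mm by 193 mm) begins 47 mm behind the grasp point.
Start: joints at [-0.85, 0.359, 0.012, 0, -1.224, -0.288], TCP at [0.283, -0.613, 0.405] pointing down, gripper open.
Joint ranges: [-3.07, 3.07], [-1.43, 2.12], [-1.02, 1.25], [-3.03, 1.67], [-3.05, -0], [-3.03, 3.03]. Speed limits (rad/s): [2.39, 2.39, 3.01, 3.14, 3.14, 3.14].

INTERFACE

Orientations are given as [roll, pitch, yaw] about the fixed x, y, z axes, in that order (R = Rz(yaw) Ry(pitch) Rx(roll)).
In Python, from station import status, viewer, arm gives the robot as it stands. The module is installed in compiled form; this text tells all that it offers.
- The arm moves only by the tool apply_moves, never from a script. Its argument "commands" is a list of rows, each an object of numbers: "dx", "dy", "dz": the shift along the world's x, y, z in mm; "spin": the turn about the world's z in degrees; "hand": the closure, from 0 (fully open) to 1 (shut). A call has exactly 5 rows; each row shifts and turns the commanded pose from where the row before left it; what a row does not reach is not made up. A row lasts 1/8 s, in which the tool goes at most 62.5 mm and 10.7 degrees, less where a joint would pass 70% of its speed; a pose out of reach is approached as far as the arm can. A call is refused whole if a number of a shift passes 62.5 or a number of a turn 10.7, either way. A call with a gripper value outside its range is refused whole. The fingers move at their own pace and stop on an object; "grip_force" is the grip in N (left out, the last holds). Time passes only in rows, so rows that do not move let the fingers close, or fill a call up. It gives the time, the measured TCP pose, the force and the opening at its end, in the units of the state.
- status.get_state(): the state, without advancing time (a new reading comes with each control period).
- viewer.grab_frame(name): name is "scene" or "top" or "wrist"; returns the picture (480x640x3 uint8, red, green, blue); there is no depth.
- viewer.camera_info(name): a dict with "fx", "fy", "cx", "cy" (pixels), "eye" and "attitude" of the camera in the world; the wrist camera has in their place "T_tool_cam" (4x4, takes a point from camera to tool coordinates, whose origin is the TCP and whose axes are the tool frame's). Camera axes: x right, y up, looking along -z (the intrinsics and any distortion apply to the point x, -y, -z); pixel columns grow to the right and rows downward; lengths in m; the calibration is good to about 2 mm. A picture is of the moment at which its call begins: read the wrist's pose just before it. camera_info takes no time and is no camera call.
- arm.job_done(): hands the job in, once; it reports no verdict.
The state is a dict: "t": time; "q": joint angles; "qd": joint speeds; "joint_efforts": joint torques, N m; "eef_pos": TCP position; "ee_rot": TCP orientation; "force": force on the tool from outside, world axes, zero at the start; "moment": the same for the moment, N m; "width": finger opening in m.
Only numpy, scipy, OpenCV 4.12 (cv2) and the standard library are available. Lean on these libraries where they do the work, as an engineer would, in place of code of your own. Each camera call takes 0.05 s, during which the arm holds its last target.

## Working session

There is one attempt and no reset: what is moved stays moved. The work goes in short steps, Python scripts to look and compute and a tool call to move; the robot and the scene stay as the last step left them, time stands still between calls to the robot, and variables do not carry over. Pictures are saved under pics/ and viewed, and the job is handed in when it is done.

Besides the shell and the picture viewer there is one more tool, called after "Request:" as name(argument=value, ...), one argument or row to a line, values as JSON. apply_moves: Moves the arm, as the interface text tells. Its arguments: {"type":"object","properties":{"commands":{"type":"array","items":{"type":"object","properties":{"dx":{"type":"number"},"dy":{"type":"number"},"dz":{"type":"number"},"spin":{"type":"number"},"hand":{"type":"number"}}}},"grip_force":{"type":"number"}},"required":["commands"]}

```bash
mkdir -p pics
python3 - <<'E'
from station import status, viewer
import cv2
s=status.get_state();print(s)
for n in("scene","top","wrist"):
    i=viewer.camera_info(n);print(n,i)
    cv2.imwrite(f"pics/{n}0.png",viewer.grab_frame(n)[:,:,::-1])
E
```

```text
{'t': 0.0, 'q': array([-8.49897988e-01,  3.59389772e-01,  1.10552166e-02, -3.76330466e-04,
       -1.22409101e+00, -2.88110985e-01]), 'qd': array([-0.00104831,  0.00094251, -0.00136842, -0.00031494,  0.00080018,
        0.00147749]), 'joint_efforts': array([-8.23904193e-04, -5.82716775e+01,  2.93055171e+01,  6.99745104e+00,
        6.75518837e-03, -1.47328960e-04]), 'eef_pos': array([ 0.28302358, -0.61258123,  0.40371427]), 'ee_rot': array([1.64511529, 1.56912911, 2.07777448]), 'force': array([ 0.61180897,  0.81527621, -0.28673154]), 'moment': array([ 0.02310874,  0.02878972, -0.00567333]), 'width': 0.0878095638340351}
scene {'fx': 576.7603894720474, 'fy': 576.7603894720474, 'cx': 316.0096951315085, 'cy': 232.03755848395716, 'eye': array([-0.0243164 ,  0.84504575,  1.05285689]), 'attitude': array([ 0.77995727, -0.01493813, -2.51266185])}
top {'fx': 451.7361393632172, 'fy': 451.7361393632172, 'cx': 327.0829872542643, 'cy': 242.27866845289316, 'eye': array([0.40844586, 0.01516855, 1.13618904]), 'attitude': array([ 0.12959712,  0.0169661 , -1.57139286])}
wrist {'fx': 412.5726395131903, 'fy': 412.5726395131903, 'cx': 317.82510971421834, 'cy': 245.35343494813355, 'T_tool_cam': array([[ 7.26584730e-04,  2.69729453e-01, -9.62935872e-01,
         1.96120635e-02],
       [ 9.99998493e-01,  1.32255386e-03,  1.12501299e-03,
         1.78127321e-03],
       [ 1.57698370e-03, -9.62935238e-01, -2.69728086e-01,
        -7.35105402e-02],
       [ 0.00000000e+00,  0.00000000e+00,  0.00000000e+00,
         1.00000000e+00]])}
```

View pics/scene0.png

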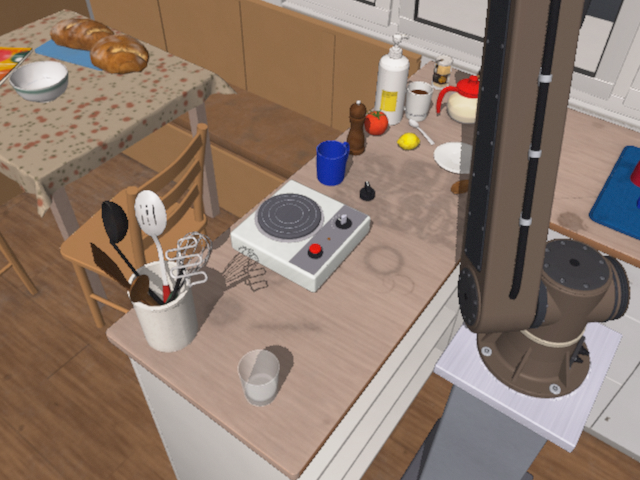

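View pics/top0.png

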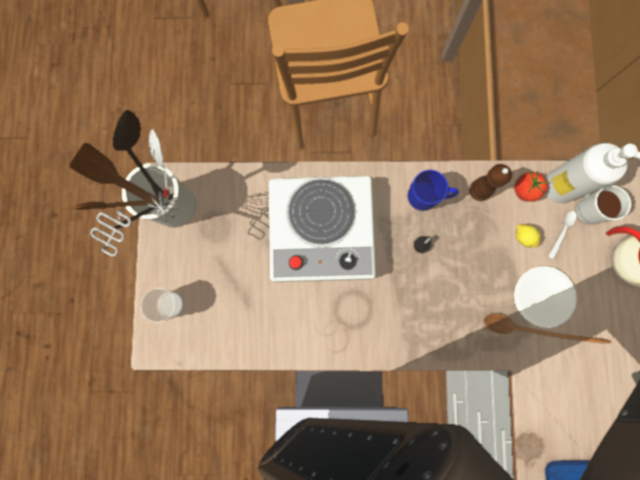

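View pics/wrist0.png

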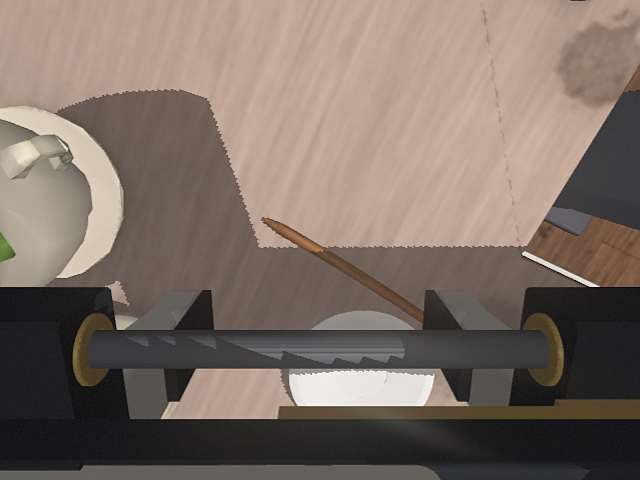

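The top view shows the plunger at about (296,263), the stem at (348,261) and the knob at (423,244). In the scene view they are at (316,250), (344,222) and (367,191). I'll enlarge both to get better pixel positions.

Run:
```python
import cv2,numpy as np
a=cv2.imread("pics/top0.png")[160:300,260:460]; b=cv2.imread("pics/scene0.png")[140:300,220:400]
cv2.imwrite("pics/topz.png",cv2.resize(a,None,fx=4,fy=4,interpolation=cv2.INTER_CUBIC))
cv2.imwrite("pics/scenez.png",cv2.resize(b,None,fx=3.7,fy=3.7,interpolation=cv2.INTER_CUBIC))
```

```text
(no output)
```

View pics/topz.png

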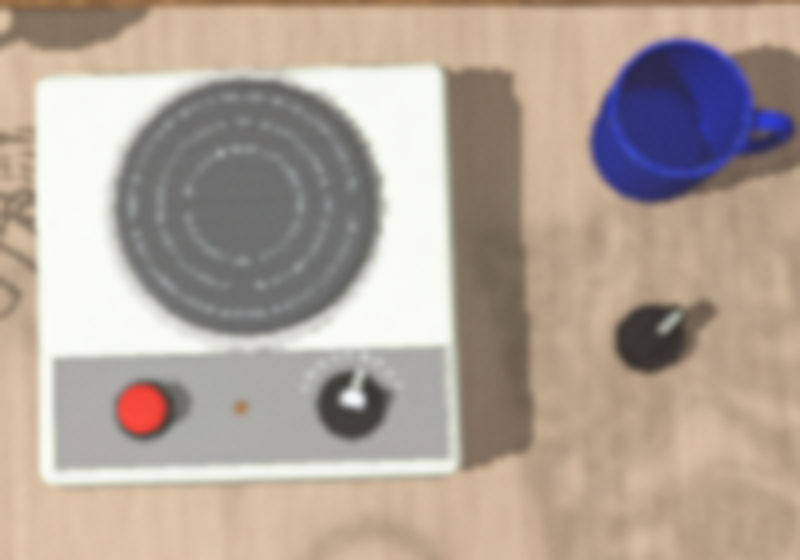

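View pics/scenez.png

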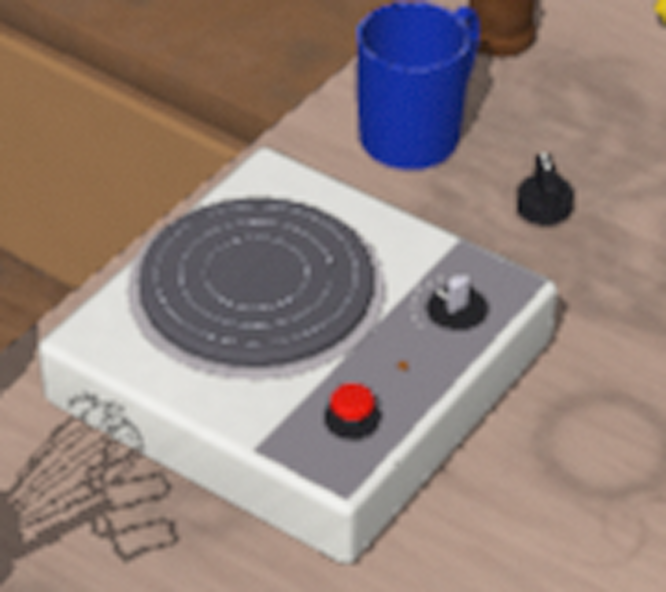

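```bash
cat > h.py <<'E'
import numpy as np
from scipy.spatial.transform import Rotation as R
from station import status, viewer
def cam(n,s=None):
    i=viewer.camera_info(n)
    if n!="wrist": return R.from_euler('xyz',i['attitude']).as_matrix(),np.array(i['eye']),i
    T=np.eye(4);T[:3,:3]=R.from_euler('xyz',s['ee_rot']).as_matrix();T[:3,3]=s['eef_pos'];T=T@i['T_tool_cam']
    return T[:3,:3],T[:3,3],i
def ray(c,u,v):
    Rm,e,i=c;d=Rm@np.array([(u-i['cx'])/i['fx'],-(v-i['cy'])/i['fy'],-1]);return e,d/np.linalg.norm(d)
def atz(c,u,v,z):
    e,d=ray(c,u,v);return e+d*(z-e[2])/d[2]
def proj(c,p):
    Rm,e,i=c;q=Rm.T@(np.array(p)-e);return i['cx']+i['fx']*q[0]/-q[2],i['cy']-i['fy']*q[1]/-q[2]
def tri(rs):
    A=0;b=0
    for e,d in rs:
        P=np.eye(3)-np.outer(d,d);A=A+P;b=b+P@e
    x=np.linalg.solve(A,b);return x,[np.linalg.norm((np.eye(3)-np.outer(d,d))@(x-e))*1e3 for e,d in rs]
E
python3 - <<'E'
from h import *
t=cam("top");s=cam("scene")
T=lambda x,y:(x/4+260-.4,y/4+160-.4)
S=lambda x,y:(x/3.7+220-.4,y/3.7+140-.4)
for n,a,b in [("plunger",(142,407),(353,400)),("stem",(351,398),(458,281)),("knobptr",(684,313),(544,155))]:
    print(n,tri([ray(t,*T(*a)),ray(s,*S(*b))]))
for n,a,z in [("FL",(50,480),.07),("FR",(458,470),.07),("RL",(40,80),.07),("RR",(442,68),.07),("plate",(248,207),.084),("knobskirt",(650,338),.018),("ptr",(684,313),.037),("ptrin",(660,332),.037),("collar",(352,404),.072)]:
    print(n,atz(t,*T(*a),z))
for n,a,z in [("knobskirt",(545,197),.018),("collar",(458,303),.072),("FL",(348,500),.07),("FR",(552,287),.07)]:print('s',n,atz(s,*S(*a),z))
E
```

```text
plunger (array([0.49934303, 0.10686245, 0.08726938]), [np.float64(1.3483055649035658), np.float64(1.3483055649035747)])
stem (array([ 0.50364632, -0.01477861,  0.09387142]), [np.float64(1.4429059170170084), np.float64(1.4429059170170317)])
knobptr (array([ 0.56217229, -0.22124   ,  0.03117154]), [np.float64(0.6680176374890009), np.float64(0.6680176374891945)])
FL [0.45897126 0.16300831 0.07      ]
FR [ 0.46450359 -0.07740602  0.07      ]
RL [0.70140297 0.17277305 0.07      ]
RR [ 0.70758732 -0.07114112  0.07      ]
plate [0.61959073 0.04589733 0.084     ]
knobskirt [ 0.54897885 -0.20222194  0.018     ]
ptr [ 0.56195253 -0.21968896  0.037     ]
ptrin [ 0.55027046 -0.20472171  0.037     ]
collar [ 0.50339789 -0.01529366  0.072     ]
s knobskirt [ 0.54299384 -0.19562808  0.018     ]
s collar [ 0.50254041 -0.01758601  0.072     ]
s FL [0.46111051 0.16175751 0.07      ]
s FR [ 0.46205901 -0.06965488  0.07      ]
```

Run:
```python
from h import *
s=status.get_state();print(R.from_euler('xyz',s['ee_rot']).as_matrix().round(3))
c=cam("wrist",s);print(c[0].round(3),c[1])
t=cam("top")
for n,u,v,z in [("mug",428,190,.1),("mill",500,172,.17),("bottle",604,157,.25),("glass",160,305,0.05)]:print(n,atz(t,u,v,z))
```

```text
[[-0.001 -0.419  0.908]
 [ 0.001  0.908  0.419]
 [-1.     0.001 -0.   ]]
[[-0.418 -0.875 -0.245]
 [ 0.909 -0.402 -0.113]
 [ 0.001 -0.27   0.963]] [ 0.21554307 -0.64181532  0.38435644]
mug [ 0.66621651 -0.20357024  0.1       ]
mill [ 0.68835011 -0.3468725   0.17      ]
bottle [ 0.69500238 -0.52580202  0.25      ]
glass [0.39955047 0.4341524  0.05      ]
```

Request:
apply_moves(
  commands=[
    {"dx": 27.7,"dy": 41.3,"spin": -2.5,"hand": 0},
    {"dx": 27.7,"dy": 41.3,"spin": -2.5,"hand": 0},
    {"dx": 27.7,"dy": 41.3,"spin": -2.5,"hand": 0},
    {"dx": 27.7,"dy": 41.3,"spin": -2.5,"hand": 0},
    {"dx": 27.7,"dy": 41.3,"spin": -2.5,"hand": 0},
  ],
)

```text
invalid input at $.commands[0]: expected keys dx, dy, dz, spin, hand
```

Request:
apply_moves(
  commands=[
    {"dx": 27.7,"dy": 41.3,"spin": -2.5,"hand": 0},
    {"dx": 27.7,"dy": 41.3,"spin": -2.5,"hand": 0},
    {"dx": 27.7,"dy": 41.3,"spin": -2.5,"hand": 0},
    {"dx": 27.7,"dy": 41.3,"spin": -2.5,"hand": 0},
    {"dx": 27.7,"dy": 41.3,"spin": -2.5,"hand": 0},
  ],
)

```text
invalid input at $.commands[0]: expected keys dx, dy, dz, spin, hand
```

```bash
cat > snap.py <<'E'
import sys,pickle,cv2
from h import *
n=sys.argv[1]
s=status.get_state();im=viewer.grab_frame("wrist")
cv2.imwrite(f"pics/{n}.png",im[:,:,::-1]);pickle.dump(s,open(f"pics/{n}.pkl","wb"))
print(s['t'],s['eef_pos'],s['force'],s['width'],R.from_euler('xyz',s['ee_rot']).as_matrix().round(3).tolist(),s['q'].round(2))
E
python3 snap.py w1
```

```text
0.15 [ 0.28303811 -0.61262989  0.40395784] [ 0.23074084 -0.18517433 -0.15265343] 0.08753243296592232 [[-0.001, -0.419, 0.908], [0.001, 0.908, 0.419], [-1.0, 0.001, -0.0]] [-0.85  0.36  0.01 -0.   -1.22 -0.29]
```

View pics/w1.png

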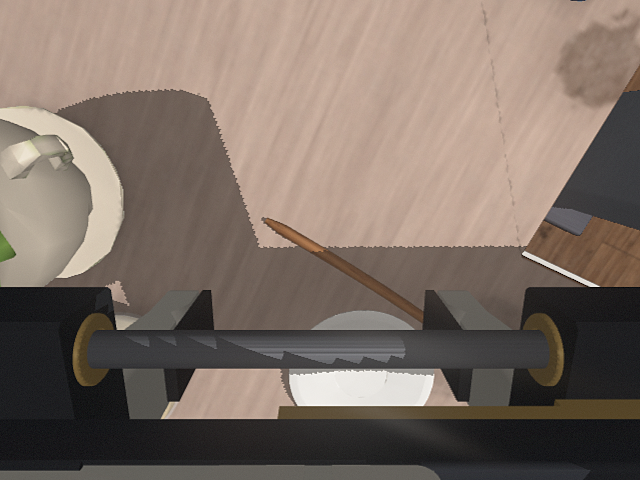

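Both calls were refused because every row needs all five keys, so the arm hasn't moved and the picture is unchanged. I'll resend them.

Request:
apply_moves(
  commands=[
    {"dx": 27.7,"dy": 41.3,"dz": 0,"spin": -2.5,"hand": 0},
    {"dx": 27.7,"dy": 41.3,"dz": 0,"spin": -2.5,"hand": 0},
    {"dx": 27.7,"dy": 41.3,"dz": 0,"spin": -2.5,"hand": 0},
    {"dx": 27.7,"dy": 41.3,"dz": 0,"spin": -2.5,"hand": 0},
    {"dx": 27.7,"dy": 41.3,"dz": 0,"spin": -2.5,"hand": 0},
  ],
)

```text
t: 0.82
eef_pos: [0.4222, -0.4048, 0.4046]
ee_rot: [0.288, 1.571, 0.501]
force: [1.3, -0.6, 0.4]
width: 0.0878
```

Request:
apply_moves(
  commands=[
    {"dx": 27.7,"dy": 41.3,"dz": 0,"spin": -2.5,"hand": 0},
    {"dx": 27.7,"dy": 41.3,"dz": 0,"spin": -2.5,"hand": 0},
    {"dx": 27.7,"dy": 41.3,"dz": 0,"spin": -2.5,"hand": 0},
    {"dx": 27.7,"dy": 41.3,"dz": 0,"spin": -2.5,"hand": 0},
    {"dx": 27.7,"dy": 41.3,"dz": 0,"spin": -2.5,"hand": 0},
  ],
)

```text
t: 1.45
eef_pos: [0.5607, -0.1982, 0.4047]
ee_rot: [0.145, 1.571, 0.14]
force: [-0.1, -0.3, -0.4]
width: 0.0878
```

```bash
python3 snap.py w2
```

```text
1.45 [ 0.5607254  -0.1982243   0.40473534] [-0.05715872 -0.34989656 -0.43033922] 0.08779818728934526 [[0.0, 0.005, 1.0], [0.0, 1.0, -0.005], [-1.0, 0.0, 0.0]] [-0.01  0.23 -0.17 -0.   -1.17 -1.56]
```

View pics/w2.png

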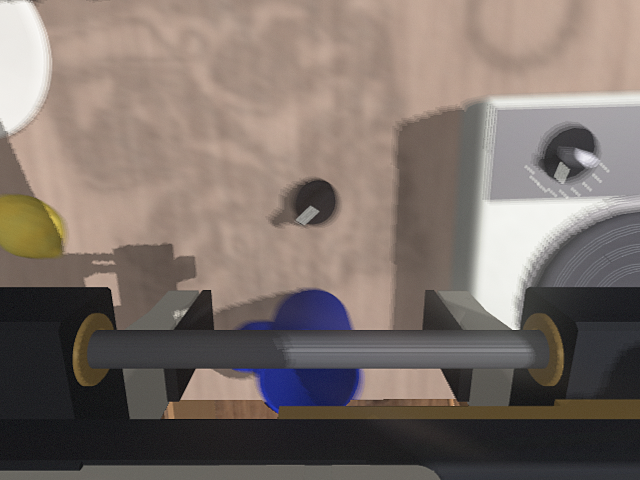

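The knob is at (316,200) with its pointer towards (303,216). The collar centre is at about (568,152) with its line near (562,172), so the collar is turned by roughly -17°. Next I'll view the stem and plunger from above.

Request:
apply_moves(
  commands=[
    {"dx": 2,"dy": 46,"dz": 0,"spin": 0,"hand": 0.5},
    {"dx": 2,"dy": 46,"dz": 0,"spin": 0,"hand": 1},
    {"dx": 2,"dy": 46,"dz": 0,"spin": 0,"hand": 1},
    {"dx": 2,"dy": 46,"dz": 0,"spin": 0,"hand": 1},
    {"dx": 2,"dy": 46,"dz": 0,"spin": 0,"hand": 1},
  ],
)

```text
t: 2.12
eef_pos: [0.5699, 0.0317, 0.4047]
ee_rot: [1.061, 1.571, 1.057]
force: [-0.0, -0.6, 1.0]
width: 0.0433
```

```bash
python3 snap.py w3
```

```text
2.125 [0.56986754 0.03166652 0.4046838 ] [-0.02307889 -0.6427696   0.98750551] 0.043312964508049036 [[0.0, 0.004, 1.0], [0.0, 1.0, -0.004], [-1.0, 0.0, 0.0]] [ 0.4   0.19 -0.22 -0.   -1.16 -1.97]
```

View pics/w3.png

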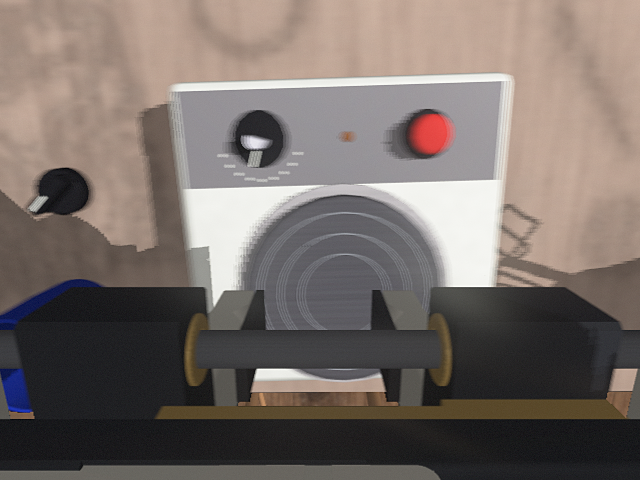

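```bash
python3 snap.py w4
python3 - <<'E'
import cv2
a=cv2.imread("pics/w4.png")
cv2.imwrite("pics/w4z.png",cv2.resize(a[90:210,20:180],None,fx=4,fy=4,interpolation=cv2.INTER_CUBIC))
cv2.imwrite("pics/w4y.png",cv2.resize(a[70:220,160:520],None,fx=2.2,fy=2.2,interpolation=cv2.INTER_CUBIC))
cv2.imwrite("pics/w4x.png",cv2.resize(a[90:200,200:310],None,fx=5,fy=5,interpolation=cv2.INTER_CUBIC))
E
```

```text
2.175 [0.57033262 0.0354033  0.40460467] [ 0.56600059  2.84598446 -0.16832322] 0.039218165882153766 [[0.001, 0.002, 1.0], [0.001, 1.0, -0.002], [-1.0, 0.001, 0.001]] [ 0.4   0.19 -0.22 -0.   -1.16 -1.98]
```

View pics/w4z.png

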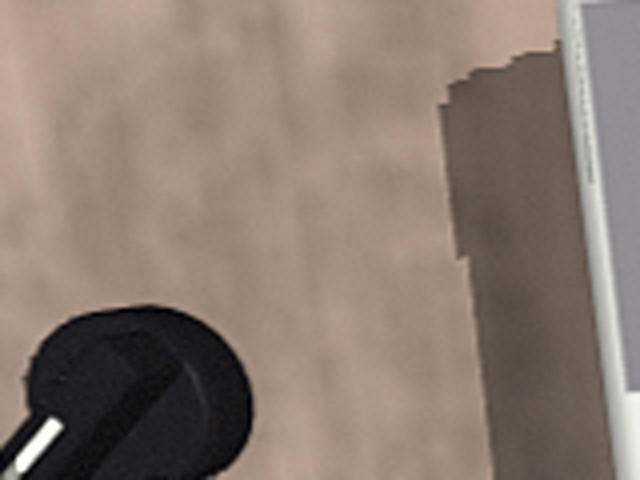

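View pics/w4y.png

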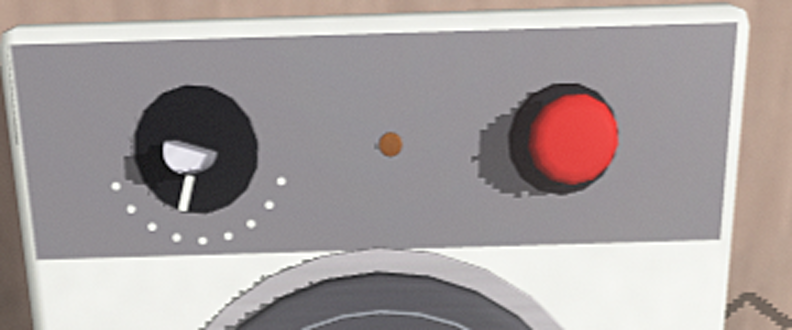

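View pics/w4x.png

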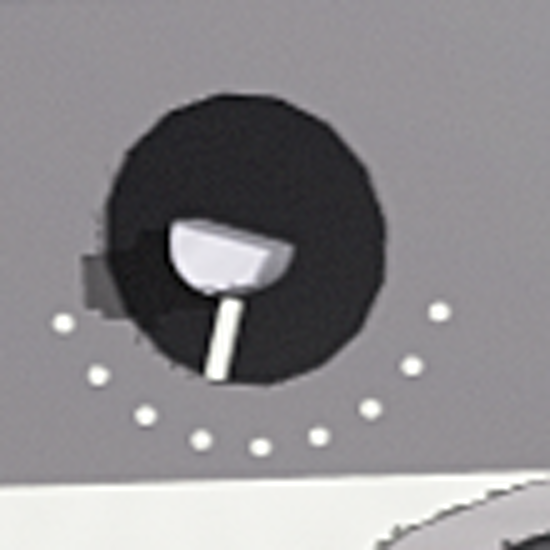

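```bash
cat > m.py <<'E'
from h import *
import pickle
c4=cam("wrist",pickle.load(open("pics/w4.pkl","rb")))
X=lambda x,y:(200+x/5-.4,90+y/5-.4)
Y=lambda x,y:(160+x/2.2-.3,70+y/2.2-.3)
Z=lambda x,y:(20+x/4-.4,90+y/4-.4)
E
python3 - <<'E'
from m import *
col=atz(c4,*X(247,239),.072);li=atz(c4,*X(231,298),.072);lo=atz(c4,*X(216,380),.072)
print("collar",col)
ang=lambda d:np.degrees(np.arctan2(d[1],d[0]))
print("line",ang(lo-li),ang(lo-col), np.linalg.norm((atz(c4,*X(387,239),.072)-atz(c4,*X(105,239),.072))), np.linalg.norm(lo-col))
f1=atz(c4,*X(180,220),.094);f2=atz(c4,*X(270,240),.094);print("flat",ang(f2-f1)-90,np.linalg.norm(f2-f1),(f1+f2)/2)
print("stem tip by proj", proj(c4,[col[0],col[1],.094]), "in zoom", [(a-b+.4)*5 for a,b in zip(proj(c4,[col[0],col[1],.094]),(200,90))])
print("ring",atz(c4,*Y(560,139),.076),"head",atz(c4,*Y(576,138),.0915))
# dots arc, panel edges
l=atz(c4,*Y(12,45),.07);r=atz(c4,*Y(738,22),.07);print("front edge yaw",ang(r-l)-90)
print("rear panel edge yaw",ang(atz(c4,*Y(720,240),.07)-atz(c4,*Y(37,260),.07))-90)
# triangulation wrist w4 vs top0
t=cam("top");T=lambda x,y:(x/4+260-.4,y/4+160-.4)
print("plunger",tri([ray(c4,*Y(576,138)),ray(t,*T(142,407))]))
print("lightdot collar",tri([ray(c4,*X(247,239)),ray(t,*T(352,404))]))
print("knob ptr end",atz(c4,*Z(5,475),.037),atz(c4,*Z(55,425),.037))
print("skirt",atz(c4,*Z(140,400),.018))
E
```

```text
collar [ 0.50170626 -0.01354642  0.072     ]
line -13.424118148753516 -15.441762419939609 0.04138957062973933 0.021132995759692238
flat -12.449991793499791 0.012422726043277781 [ 0.50012047 -0.01293352  0.094     ]
stem tip by proj (np.float64(243.8336054226707), np.float64(138.00970850863303)) in zoom [np.float64(221.1680271133535), np.float64(242.04854254316513)]
ring [0.49890492 0.10663928 0.076     ] head [0.49848407 0.10811191 0.0915    ]
front edge yaw 1.4962640134038452
rear panel edge yaw 1.4650393687951464
plunger (array([0.49886763, 0.10605146, 0.1010261 ]), [np.float64(0.5196914524165978), np.float64(0.5196914524167169)])
lightdot collar (array([ 0.50280478, -0.01488225,  0.06720346]), [np.float64(1.1542826993286028), np.float64(1.1542826993285338)])
knob ptr end [ 0.56026901 -0.21695202  0.037     ] [ 0.54958359 -0.20423339  0.037     ]
skirt [ 0.5469841  -0.19743049  0.018     ]
```

The measurements agree: stem axis (0.502, -0.0138), plunger (0.4987, 0.1075), 122 mm apart as specified. Triangulated heights match too, and the collar line is at about -14.5°. Now I'll go above the plunger with the fingers shut.

Request:
apply_moves(
  commands=[
    {"dx": -14.3,"dy": 14.5,"dz": -18,"spin": 0,"hand": 1},
    {"dx": -14.3,"dy": 14.5,"dz": -18,"spin": 0,"hand": 1},
    {"dx": -14.3,"dy": 14.5,"dz": -18,"spin": 0,"hand": 1},
    {"dx": -14.3,"dy": 14.5,"dz": -18,"spin": 0,"hand": 1},
    {"dx": -14.3,"dy": 14.5,"dz": -18,"spin": 0,"hand": 1},
  ],
)

```text
t: 2.85
eef_pos: [0.4981, 0.1027, 0.3141]
ee_rot: [-3.005, 1.571, -3.009]
force: [0.6, -0.5, -0.6]
width: 0.0007
```

```bash
python3 snap.py w5;python3 snap.py w6
```

```text
2.85 [0.49805471 0.10268926 0.31410969] [ 0.56126662 -0.49119595 -0.64413895] 0.0006687727099791631 [[-0.0, 0.004, 1.0], [-0.0, 1.0, -0.004], [-1.0, -0.0, -0.0]] [ 0.59  0.17 -0.48 -0.   -0.93 -2.16]
2.9 [0.49609532 0.10312566 0.31180986] [-3.75524417  1.12376332 -3.25002419] 0.00032275206820945505 [[-0.003, 0.004, 1.0], [-0.001, 1.0, -0.004], [-1.0, -0.001, -0.003]] [ 0.59  0.17 -0.48 -0.   -0.93 -2.17]
```

View pics/w6.png

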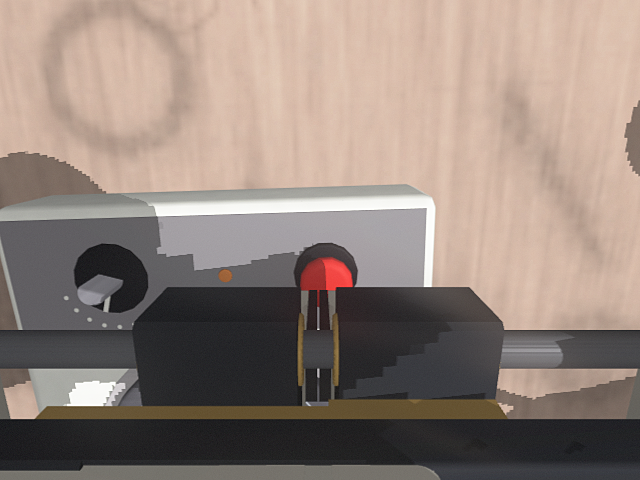

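Request:
apply_moves(
  commands=[
    {"dx": 1,"dy": 4.5,"dz": -12,"spin": 0,"hand": 1},
    {"dx": 0,"dy": 0,"dz": -12,"spin": 0,"hand": 1},
    {"dx": 0,"dy": 0,"dz": -10,"spin": 0,"hand": 1},
    {"dx": 0,"dy": 0,"dz": -4,"spin": 0,"hand": 1},
    {"dx": 0,"dy": 0,"dz": -3,"spin": 0,"hand": 1},
  ],
)

```text
t: 3.58
eef_pos: [0.4997, 0.1071, 0.2734]
ee_rot: [-2.215, 1.571, -2.218]
force: [0.4, -0.1, -0.6]
width: 0.0003
```

Request:
apply_moves(
  commands=[
    {"dx": 0,"dy": 0,"dz": -2,"spin": 0,"hand": 1},
    {"dx": 0,"dy": 0,"dz": -2,"spin": 0,"hand": 1},
    {"dx": 0,"dy": 0,"dz": -2,"spin": 0,"hand": 1},
    {"dx": 0,"dy": 0,"dz": 0,"spin": 0,"hand": 1},
    {"dx": 0,"dy": 0,"dz": 0,"spin": 0,"hand": 1},
  ],
)

```text
t: 4.2
eef_pos: [0.4997, 0.1073, 0.268]
ee_rot: [0.361, 1.57, 0.358]
force: [-1.2, -0.6, 3.6]
width: 0.0004
```

Request:
apply_moves(
  commands=[
    {"dx": 0,"dy": 0,"dz": -1.5,"spin": 0,"hand": 1},
    {"dx": 0,"dy": 0,"dz": -1.5,"spin": 0,"hand": 1},
    {"dx": 0,"dy": 0,"dz": -1.5,"spin": 0,"hand": 1},
    {"dx": 0,"dy": 0,"dz": 0,"spin": 0,"hand": 1},
    {"dx": 0,"dy": 0,"dz": 0,"spin": 0,"hand": 1},
  ],
)

```text
t: 4.82
eef_pos: [0.4997, 0.1073, 0.2636]
ee_rot: [0.215, 1.57, 0.212]
force: [-2.1, -0.9, 8.9]
width: 0.0003
```

Request:
apply_moves(
  commands=[
    {"dx": 0,"dy": 0,"dz": -1,"spin": 0,"hand": 1},
    {"dx": 0,"dy": 0,"dz": -1,"spin": 0,"hand": 1},
    {"dx": 0,"dy": 0,"dz": 0,"spin": 0,"hand": 1},
    {"dx": 0,"dy": 0,"dz": 0,"spin": 0,"hand": 1},
    {"dx": 0,"dy": 0,"dz": 0,"spin": 0,"hand": 1},
  ],
)

```text
t: 5.45
eef_pos: [0.4997, 0.1073, 0.2634]
ee_rot: [0.1, 1.569, 0.097]
force: [-9.2, -1.1, 26.9]
width: 0.0004
```

Plunger is at its stop: z stayed at 0.2634 while the force rose from 9 to 27 N. Now I'll release it straight up and go to the knob.

Request:
apply_moves(
  commands=[
    {"dx": 0,"dy": 0,"dz": 10,"spin": 0,"hand": 1},
    {"dx": 0,"dy": 0,"dz": 20,"spin": 0,"hand": 1},
    {"dx": 0,"dy": 0,"dz": 30,"spin": 0,"hand": 1},
    {"dx": 6,"dy": -38,"dz": 0,"spin": -7,"hand": 0.8},
    {"dx": 6,"dy": -38,"dz": 0,"spin": -7,"hand": 0.6},
  ],
)

```text
t: 6.08
eef_pos: [0.5115, 0.0308, 0.3212]
ee_rot: [1.249, 1.57, 0.999]
force: [1.2, -0.1, -0.5]
width: 0.015
```

Run:
```python
from h import *
import cv2
cv2.imwrite("pics/scene2.png",cv2.resize(viewer.grab_frame("scene")[140:300,220:400,::-1],None,fx=3.7,fy=3.7,interpolation=cv2.INTER_CUBIC))
```

```text
(no output)
```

View pics/scene2.png

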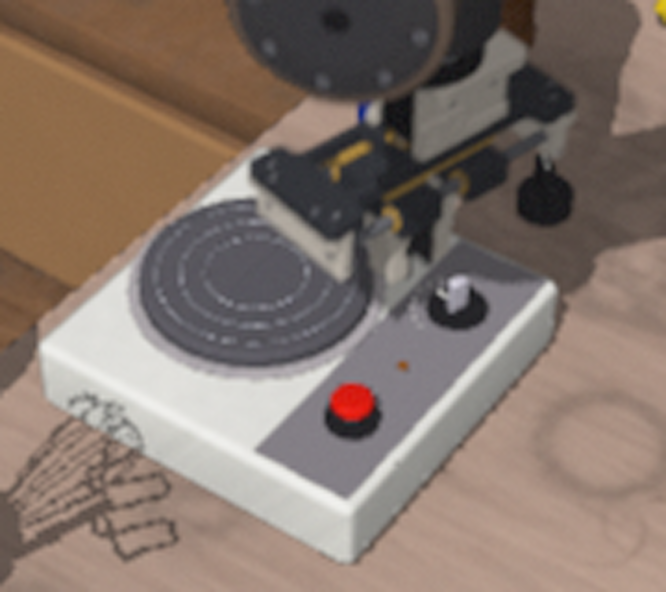

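The plunger is back up; its head is at the same pixels as before, (353,400). On to hovering over the knob.

Request:
apply_moves(
  commands=[
    {"dx": 7,"dy": -46,"dz": 0,"spin": -7,"hand": 0.4},
    {"dx": 7,"dy": -46,"dz": 0,"spin": -7,"hand": 0.4},
    {"dx": 7,"dy": -46,"dz": 0,"spin": -7,"hand": 0.4},
    {"dx": 7,"dy": -46,"dz": 0,"spin": -7,"hand": 0.4},
    {"dx": 7,"dy": -46,"dz": 0,"spin": -7,"hand": 0.4},
  ],
)

```text
t: 6.75
eef_pos: [0.5466, -0.2002, 0.3206]
ee_rot: [-2.984, 1.57, 2.437]
force: [0.9, 0.6, -0.6]
width: 0.0525
```

```bash
python3 snap.py w7;python3 snap.py w8
```

```text
6.75 [ 0.54657614 -0.20017155  0.32057296] [ 0.94873434  0.59793895 -0.57841393] 0.05253562783662743 [[-0.0, 0.76, 0.65], [0.0, 0.65, -0.76], [-1.0, -0.0, -0.001]] [-0.02  0.28 -0.31 -0.   -0.98 -2.42]
6.8 [ 0.54716691 -0.20392807  0.32032213] [ 3.88509795 -4.14975346  1.92376777] 0.05275554502046653 [[-0.001, 0.764, 0.645], [-0.001, 0.645, -0.764], [-1.0, -0.001, 0.0]] [-0.02  0.28 -0.31  0.   -0.98 -2.42]
```

View pics/w8.png

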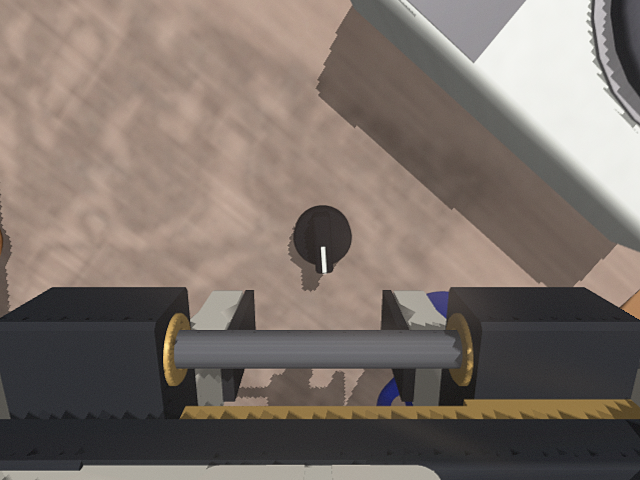

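Run:
```python
from h import *
import pickle,cv2
im=cv2.imread("pics/w8.png");cv2.imwrite("pics/w8z.png",cv2.resize(im[190:300,270:380],None,fx=5,fy=5,interpolation=cv2.INTER_CUBIC))
s=pickle.load(open("pics/w8.pkl","rb"));c=cam("wrist",s)
ang=lambda d:np.degrees(np.arctan2(d[1],d[0]))
a=atz(c,322.8,247,.037);b=atz(c,324.5,272,.037);print(a,b,ang(b-a))
print("skirt",atz(c,322.5,235,.018))
M=R.from_euler('xyz',s['ee_rot']).as_matrix();print("jaw",ang(M[:,1]))
print("now",status.get_state()['eef_pos'])
t=cam("top");T=lambda x,y:(x/4+260-.4,y/4+160-.4)
print("mug rim L,R,top,bot",[atz(t,*T(*p),.1)[:2].round(4) for p in[(610,110),(753,105),(681,38),(681,172)]])
print("handle",atz(t,*T(795,127),.06))
```

```text
[ 0.54945973 -0.2028593   0.037     ] [ 0.56169814 -0.21554112  0.037     ] -46.019373147662364
skirt [ 0.54724692 -0.2002885   0.018     ]
jaw 40.14375613083493
now [ 0.54668575 -0.20207312  0.32007147]
mug rim L,R,top,bot [array([ 0.6734, -0.1667]), array([ 0.6759, -0.2502]), array([ 0.7166, -0.2094]), array([ 0.6361, -0.207 ])]
handle [ 0.67245902 -0.28528323  0.06      ]
```

View pics/w8z.png

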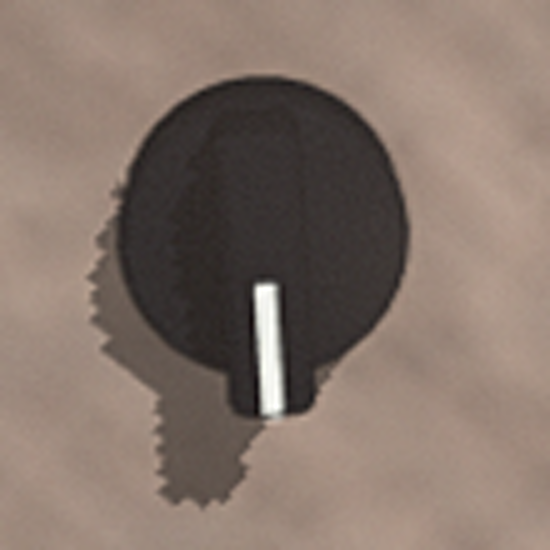

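Knob centre is (0.547, -0.200), pointer at about -46°, jaw at 40°. The gripper body should clear the mug by about 13 mm. Going down now.

Request:
apply_moves(
  commands=[
    {"dx": 0.3,"dy": 2,"dz": -26,"spin": 3.5,"hand": 0.4},
    {"dx": 0,"dy": 0,"dz": -26,"spin": 0,"hand": 0.4},
    {"dx": 0,"dy": 0,"dz": -26,"spin": 0,"hand": 0.4},
    {"dx": 0,"dy": 0,"dz": -14,"spin": 0,"hand": 0.4},
    {"dx": 0,"dy": 0,"dz": 0,"spin": 0,"hand": 0.4},
  ],
)

```text
t: 7.48
eef_pos: [0.5466, -0.1965, 0.2282]
ee_rot: [-2.405, 1.569, 3.081]
force: [0.2, 0.2, 0.1]
width: 0.0526
```

```bash
python3 snap.py w9
```

```text
7.475 [ 0.54659324 -0.19647939  0.22816633] [0.1813952  0.2249556  0.06734157] 0.05260825907208243 [[-0.002, 0.715, 0.699], [0.0, 0.699, -0.715], [-1.0, -0.002, -0.002]] [-0.01  0.38 -0.41 -0.   -0.78 -2.36]
```

View pics/w9.png

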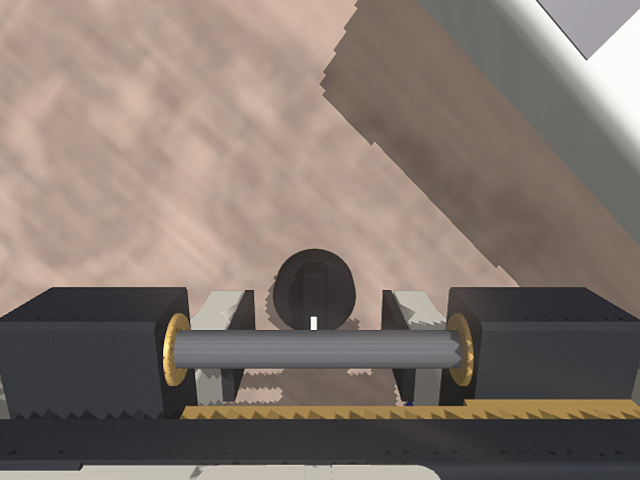

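Run:
```python
from h import *
import pickle
s=pickle.load(open("pics/w9.pkl","rb"));c=cam("wrist",s)
M=R.from_euler('xyz',s['ee_rot']).as_matrix()
for u,v,z in[(314.5,291,.018),(313.5,324,.037),(314,290,.037)]:
    p=atz(c,u,v,z);print(p,(M.T@(p-s['eef_pos'])).round(4))
```

```text
[ 0.54634704 -0.19952814  0.018     ] [ 0.2102 -0.002   0.0024]
[ 0.55206459 -0.20580916  0.037     ] [ 0.1912 -0.0023  0.0108]
[ 0.54066848 -0.19371624  0.037     ] [ 0.1912 -0.002  -0.0058]
```

Request:
apply_moves(
  commands=[
    {"dx": 0,"dy": -3,"dz": -14,"spin": 0,"hand": 0.4},
    {"dx": 0,"dy": 0,"dz": -10,"spin": 0,"hand": 0.4},
    {"dx": 0,"dy": 0,"dz": -4,"spin": 0,"hand": 0.4},
    {"dx": 0,"dy": 0,"dz": 0,"spin": 0,"hand": 0.5},
    {"dx": 0,"dy": 0,"dz": 0,"spin": 0,"hand": 0.7},
  ],
  grip_force=40,
)

```text
t: 8.15
eef_pos: [0.547, -0.1998, 0.2014]
ee_rot: [0.569, 1.57, -0.228]
force: [-0.5, -1.1, -0.5]
width: 0.0391
```

Request:
apply_moves(
  commands=[
    {"dx": 0,"dy": 0,"dz": 0,"spin": 0,"hand": 0.85},
    {"dx": 0,"dy": 0,"dz": 0,"spin": 0,"hand": 1},
    {"dx": 0,"dy": 0,"dz": 0,"spin": 0,"hand": 1},
    {"dx": 0,"dy": 0,"dz": 0,"spin": 0,"hand": 1},
    {"dx": 0,"dy": 0,"dz": 0,"spin": 0,"hand": 1},
  ],
  grip_force=40,
)

```text
t: 8.78
eef_pos: [0.5469, -0.1997, 0.2013]
ee_rot: [0.619, 1.571, -0.178]
force: [-0.5, 0.5, 2.1]
width: 0.0116
```

```bash
python3 snap.py w10
```

```text
8.775 [ 0.54691395 -0.19974913  0.20130984] [-0.45318552  0.46930953  2.09303503] 0.0115760357724762 [[0.0, 0.716, 0.698], [-0.0, 0.698, -0.716], [-1.0, 0.0, 0.0]] [-0.01  0.42 -0.43  0.   -0.72 -2.35]
```

View pics/w10.png

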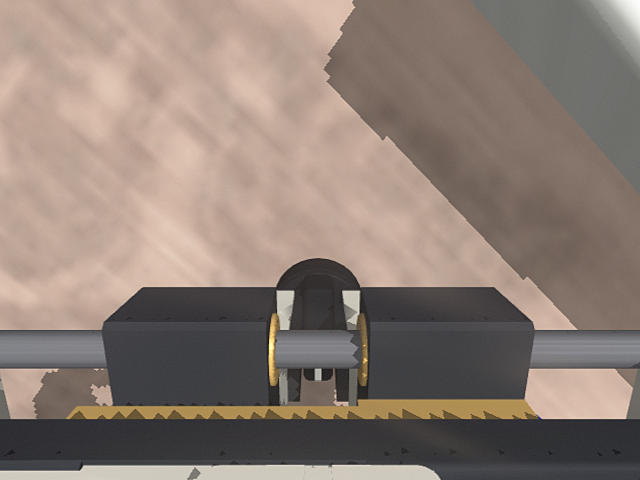

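Request:
apply_moves(
  commands=[
    {"dx": 0,"dy": 0,"dz": 20,"spin": 0,"hand": 1},
    {"dx": 0,"dy": 0,"dz": 25,"spin": 0,"hand": 1},
    {"dx": 0,"dy": 0,"dz": 25,"spin": 0,"hand": 1},
    {"dx": 0,"dy": 0,"dz": 30,"spin": 0,"hand": 1},
    {"dx": 0,"dy": 0,"dz": 20,"spin": 0,"hand": 1},
  ],
)

```text
t: 9.45
eef_pos: [0.5469, -0.1998, 0.3224]
ee_rot: [0.751, 1.57, -0.047]
force: [0.1, -0.6, -1.9]
width: 0.0116
```

Request:
apply_moves(
  commands=[
    {"dx": -9,"dy": 37,"dz": 0,"spin": 6.2,"hand": 1},
    {"dx": -9,"dy": 37,"dz": 0,"spin": 6.2,"hand": 1},
    {"dx": -9,"dy": 37,"dz": 0,"spin": 6.2,"hand": 1},
    {"dx": -9,"dy": 37,"dz": 0,"spin": 6.2,"hand": 1},
    {"dx": -9,"dy": 37,"dz": 0,"spin": 6.2,"hand": 1},
  ],
)

```text
t: 10.07
eef_pos: [0.5013, -0.0137, 0.321]
ee_rot: [2.891, 1.571, 2.638]
force: [0.1, 0.3, -0.3]
width: 0.0118
```

Request:
apply_moves(
  commands=[
    {"dx": 0,"dy": 0,"dz": 0,"spin": 0,"hand": 1},
    {"dx": 0,"dy": 0,"dz": 0,"spin": 0,"hand": 1},
    {"dx": 0,"dy": 0,"dz": 0,"spin": 0,"hand": 1},
    {"dx": 0,"dy": 0,"dz": 0,"spin": 0,"hand": 1},
    {"dx": 0,"dy": 0,"dz": 0,"spin": 0,"hand": 1},
  ],
)

```text
t: 10.7
eef_pos: [0.5019, -0.0152, 0.321]
ee_rot: [-2.546, 1.571, -2.804]
force: [-0.4, -0.7, -1.2]
width: 0.0118
```

```bash
python3 snap.py w11
python3 - <<'E'
from h import *
import pickle,cv2
s=pickle.load(open("pics/w10.pkl","rb"));c=cam("wrist",s)
M=R.from_euler('xyz',s['ee_rot']).as_matrix()
for u,v,z in[(318.5,259,.018),(277,300,.018),(360,300,.018),(318,380,.037)]:
    p=atz(c,u,v,z);print(p,(M.T@(p-s['eef_pos'])).round(4))
for n in("scene","top"): cv2.imwrite(f"pics/{n}3.png",viewer.grab_frame(n)[:,:,::-1])
a=cv2.imread("pics/scene3.png")[140:300,250:430];cv2.imwrite("pics/scene3z.png",cv2.resize(a,None,fx=3.7,fy=3.7,interpolation=cv2.INTER_CUBIC))
E
```

```text
10.7 [ 0.50191082 -0.01524183  0.32102559] [-0.35809671 -0.68412164 -1.15183318] 0.011813948155234632 [[-0.0, 0.255, 0.967], [-0.0, 0.967, -0.255], [-1.0, -0.0, -0.0]] [ 0.36  0.15 -0.48 -0.   -0.94 -2.19]
[ 0.53183447 -0.18288368  0.018     ] [ 0.1833  0.001  -0.0226]
[ 0.53194033 -0.20845829  0.018     ] [ 0.1833 -0.0168 -0.0043]
[ 0.55739731 -0.18367737  0.018     ] [ 0.1833  0.0187 -0.0042]
[ 0.562971   -0.21517189  0.037     ] [0.1643 0.0007 0.0222]
```

View pics/w11.png

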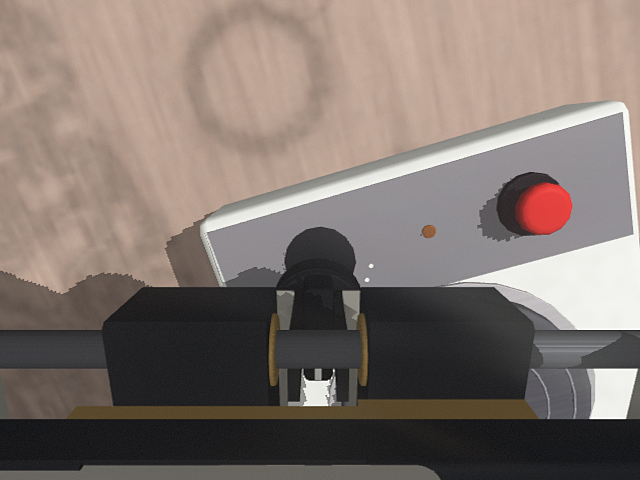

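View pics/scene3z.png

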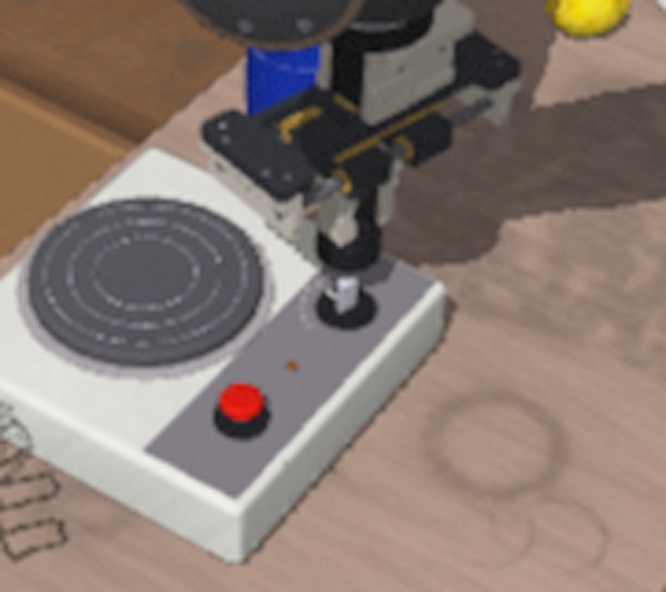

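Run:
```python
import cv2,numpy as np
def enh(f,o,y0,y1,x0,x1,k):
    a=cv2.imread(f)[y0:y1,x0:x1].astype(float);a=np.clip(255*(a/255)**.45,0,255).astype(np.uint8)
    cv2.imwrite(o,cv2.resize(a,None,fx=k,fy=k,interpolation=cv2.INTER_CUBIC))
enh("pics/w11.png","pics/w11z.png",215,325,260,380,5)
enh("pics/w9.png","pics/w9z.png",240,345,260,370,5)
```

```text
(no output)
```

View pics/w11z.png

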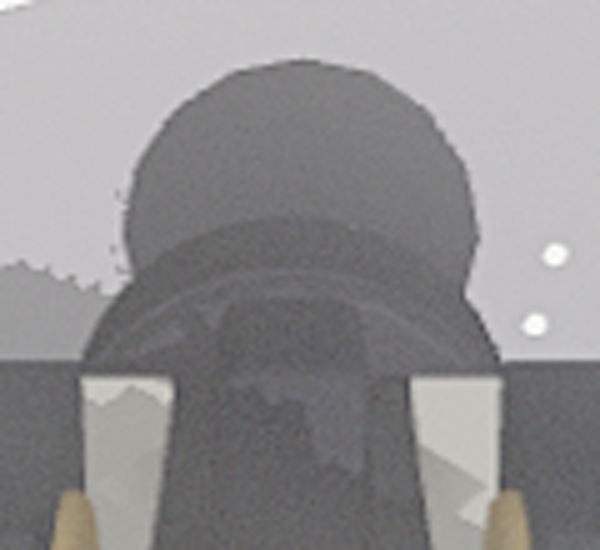

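View pics/w9z.png

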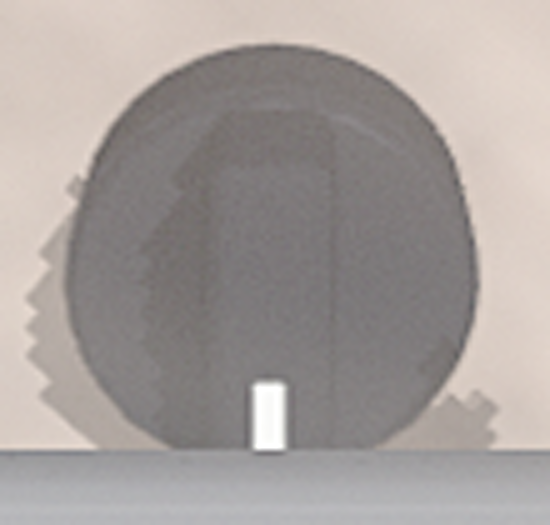

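Run:
```python
from h import *
import pickle
from scipy.optimize import least_squares
s=pickle.load(open("pics/w11.pkl","rb"));c=cam("wrist",s)
M=R.from_euler('xyz',s['ee_rot']).as_matrix()
P=lambda x,y:(260+x/5-.4,215+y/5-.4)
def tp(xy,z):
    p=atz(c,*P(*xy),z);return (M.T@(p-s['eef_pos'])*1e3).round(1)
kz=s['eef_pos'][2]-.2013
print("knob near bottom",tp((293,218),kz),"near top rim",tp((288,270),kz+.018))
print("knob L/R",tp((82,360),kz+.018),tp((500,360),kz+.018))
print("collar near",tp((303,60),.072),tp((303,60),.070),"L",tp((126,220),.072),"R",tp((477,225),.072))
th=np.linspace(0,2*np.pi,73)
def circ(cy,cz,r,z): # tool y,z
    return np.array([proj(c,s['eef_pos']+M@np.array([s['eef_pos'][2]-z,cy+r*np.cos(t),cz+r*np.sin(t)])) for t in th])
# fit outlines: collar from contour points
col=[(126,220),(145,160),(180,112),(235,75),(303,60),(365,75),(430,122),(465,170),(477,225)]
def fit(pts,r,z,free_r=False):
    q=np.array([P(*p) for p in pts])
    def f(x):
        o=circ(x[0],x[1],r,z);d=o[None]-q[:,None]
        # signed: point radial in plane
        pp=np.array([M.T@(atz(c,*k,z)-s['eef_pos']) for k in q]);return np.hypot(pp[:,1]-x[0],pp[:,2]-x[1])-r
    so=least_squares(f,[0,0]);return so.x*1e3,np.abs(so.fun).max()*1e3
print("collar",fit(col,.021,.071))
print("knob bottom",fit([(130,290),(160,262),(210,232),(255,220),(293,217),(350,222),(400,240),(440,270),(462,290)],.021,kz))
print("knob rim",fit([(150,320),(190,296),(240,276),(288,270),(340,278),(395,297),(440,325)],.021,kz+.018))
```

```text
knob near bottom [201.3   0.8 -17.3] near top rim [183.3   0.4 -18.4]
knob L/R [183.3 -17.1 -10.4] [183.3  18.4 -10.3]
collar near [249.    2.  -21.2] [251.    2.  -20.7] L [249.  -18.7  -2.1] R [249.   22.3  -1.4]
collar (array([1.77797303, 0.59665206]), np.float64(0.5445781046149768))
knob bottom (array([1.05925419, 3.62674357]), np.float64(0.21664799123735298))
knob rim (array([0.62351642, 2.95500283]), np.float64(0.3704861008685979))
```

Request:
apply_moves(
  commands=[
    {"dx": -2.4,"dy": 1.6,"dz": -8,"spin": 0,"hand": 1},
    {"dx": 0,"dy": 0,"dz": -7,"spin": 0,"hand": 1},
    {"dx": 0,"dy": 0,"dz": -5,"spin": 0,"hand": 1},
    {"dx": 0,"dy": 0,"dz": 0,"spin": 0,"hand": 1},
    {"dx": 0,"dy": 0,"dz": 0,"spin": 0,"hand": 1},
  ],
)

```text
t: 11.48
eef_pos: [0.4996, -0.0131, 0.3012]
ee_rot: [-0.493, 1.571, -0.749]
force: [0.4, 0.2, -0.6]
width: 0.0112
```

```bash
python3 snap.py w12
python3 - <<'E'
import cv2,numpy as np
from h import *
a=cv2.imread("pics/w12.png")[215:325,260:380].astype(float);a=np.clip(255*(a/255)**.45,0,255).astype(np.uint8)
cv2.imwrite("pics/w12z.png",cv2.resize(a,None,fx=5,fy=5,interpolation=cv2.INTER_CUBIC))
b=viewer.grab_frame("scene")[180:240,320:380,::-1];cv2.imwrite("pics/scene4z.png",cv2.resize(b,None,fx=9,fy=9,interpolation=cv2.INTER_CUBIC))
E
```

```text
11.475 [ 0.49962046 -0.01312015  0.30123471] [ 0.3779408   0.2396672  -0.63204122] 0.011207171560193813 [[0.0, 0.254, 0.967], [-0.0, 0.967, -0.254], [-1.0, -0.0, 0.0]] [ 0.37  0.17 -0.51  0.   -0.89 -2.2 ]
```

View pics/w12z.png

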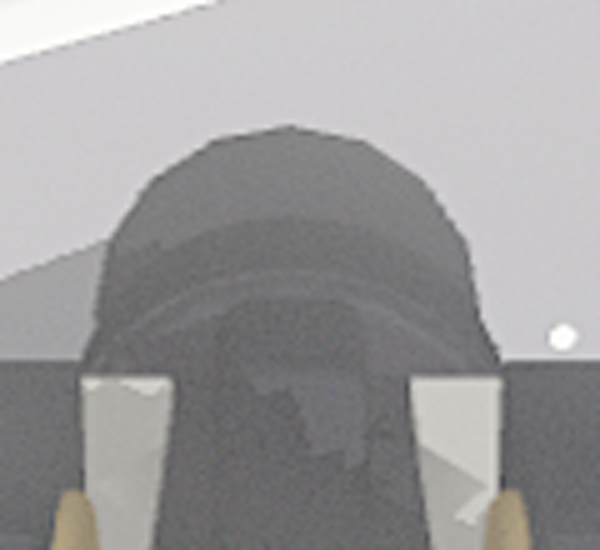

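View pics/scene4z.png

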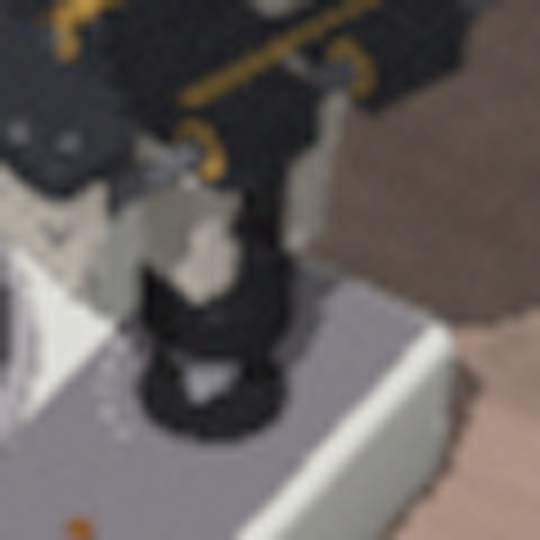

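```bash
cat > f.py <<'E'
from h import *
import pickle
from scipy.optimize import least_squares
def fit(n,pts,z,r=.021):
    s=pickle.load(open(f"pics/{n}.pkl","rb"));c=cam("wrist",s);M=R.from_euler('xyz',s['ee_rot']).as_matrix()
    pp=np.array([M.T@(atz(c,260+x/5-.4,215+y/5-.4,z)-s['eef_pos']) for x,y in pts])
    so=least_squares(lambda x:np.hypot(pp[:,1]-x[0],pp[:,2]-x[1])-r,[0,0]);
    return (so.x*1e3).round(2),(so.fun*1e3).round(1),(s['eef_pos']+M@[0,*so.x]).round(4)
E
python3 - <<'E'
from f import *
kz=.3012-.2013
print(fit("w12",[(98,300),(112,243),(150,182),(215,140),(290,125),(360,140),(420,178),(465,238),(476,290)],.071))
print(fit("w12",[(120,272),(150,250),(200,228),(250,218),(293,217),(350,222),(400,240),(440,270)],kz))
print(fit("w12",[(130,335),(190,296),(240,276),(288,270),(340,276),(395,296),(440,325)],kz+.018))
E
```

```text
(array([0.29, 2.76]), array([-0.4, -0.4, -0. ,  0.1,  0.3,  0.1, -0.1, -0.1, -0.5]), array([ 0.5024, -0.0135,  0.3012]))
(array([-0.2 ,  3.13]), array([ 0.4,  0.2, -0.1, -0.4, -0.4,  0. ,  0.3,  0.2]), array([ 0.5026, -0.0141,  0.3012]))
(array([0.7 , 2.92]), array([-0.3, -0.2,  0.2,  0.3,  0.2, -0.1, -0.4]), array([ 0.5026, -0.0132,  0.3012]))
```

The knob and collar axes now agree to about 0.4 mm, with the angle at -14.7°. I'll start the insertion slowly and watch the force.

Request:
apply_moves(
  commands=[
    {"dx": 0,"dy": 0,"dz": -3,"spin": 0,"hand": 1},
    {"dx": 0,"dy": 0,"dz": -3,"spin": 0,"hand": 1},
    {"dx": 0,"dy": 0,"dz": -2,"spin": 0,"hand": 1},
    {"dx": 0,"dy": 0,"dz": -1,"spin": 0,"hand": 1},
    {"dx": 0,"dy": 0,"dz": 0,"spin": 0,"hand": 1},
  ],
)

```text
t: 12.2
eef_pos: [0.4995, -0.0132, 0.2921]
ee_rot: [-2.444, 1.571, -2.7]
force: [0.2, -0.4, -0.5]
width: 0.0114
```

Request:
apply_moves(
  commands=[
    {"dx": 0,"dy": 0,"dz": -2,"spin": 0,"hand": 1},
    {"dx": 0,"dy": 0,"dz": -2,"spin": 0,"hand": 1},
    {"dx": 0,"dy": 0,"dz": -2,"spin": 0,"hand": 1},
    {"dx": 0,"dy": 0,"dz": 0,"spin": 0,"hand": 1},
    {"dx": 0,"dy": 0,"dz": 0,"spin": 0,"hand": 1},
  ],
)

```text
t: 12.82
eef_pos: [0.4995, -0.0131, 0.2862]
ee_rot: [-0.6, 1.571, -0.857]
force: [-1.5, -0.3, -0.5]
width: 0.0115
```

It is sliding on freely: the bore is now about 9 mm over the stem with no axial force.

Request:
apply_moves(
  commands=[
    {"dx": 0,"dy": 0,"dz": -2,"spin": 0,"hand": 1},
    {"dx": 0,"dy": 0,"dz": -2,"spin": 0,"hand": 1},
    {"dx": 0,"dy": 0,"dz": -2,"spin": 0,"hand": 1},
    {"dx": 0,"dy": 0,"dz": 0,"spin": 0,"hand": 1},
    {"dx": 0,"dy": 0,"dz": 0,"spin": 0,"hand": 1},
  ],
)

```text
t: 13.45
eef_pos: [0.4995, -0.0132, 0.2802]
ee_rot: [0.379, 1.571, 0.122]
force: [-1.3, -0.8, 1.4]
width: 0.0117
```

Request:
apply_moves(
  commands=[
    {"dx": 0,"dy": 0,"dz": -1,"spin": 0,"hand": 1},
    {"dx": 0,"dy": 0,"dz": -1,"spin": 0,"hand": 1},
    {"dx": 0,"dy": 0,"dz": -1,"spin": 0,"hand": 1},
    {"dx": 0,"dy": 0,"dz": 0,"spin": 0,"hand": 1},
    {"dx": 0,"dy": 0,"dz": 0,"spin": 0,"hand": 1},
  ],
)

```text
t: 14.08
eef_pos: [0.4995, -0.0131, 0.2774]
ee_rot: [0.298, 1.571, 0.042]
force: [-2.4, 0.1, 5.6]
width: 0.0115
```

Request:
apply_moves(
  commands=[
    {"dx": 0,"dy": 0,"dz": -1,"spin": 0,"hand": 1},
    {"dx": 0,"dy": 0,"dz": -1,"spin": 0,"hand": 1},
    {"dx": 0,"dy": 0,"dz": -0.5,"spin": 0,"hand": 1},
    {"dx": 0,"dy": 0,"dz": 0,"spin": 0,"hand": 1},
    {"dx": 0,"dy": 0,"dz": 0,"spin": 0,"hand": 1},
  ],
  grip_force=55,
)

```text
t: 14.7
eef_pos: [0.4995, -0.0131, 0.2751]
ee_rot: [0.177, 1.57, -0.079]
force: [-2.5, 1.1, 8.5]
width: 0.0115
```

Request:
apply_moves(
  commands=[
    {"dx": 0,"dy": 0,"dz": -0.5,"spin": 0,"hand": 1},
    {"dx": 0,"dy": 0,"dz": -0.5,"spin": 0,"hand": 1},
    {"dx": 0,"dy": 0,"dz": 0,"spin": 0,"hand": 1},
    {"dx": 0,"dy": 0,"dz": 0,"spin": 0,"hand": 1},
    {"dx": 0,"dy": 0,"dz": 0,"spin": 0,"hand": 1},
  ],
)

```text
t: 15.32
eef_pos: [0.4996, -0.0131, 0.2749]
ee_rot: [0.142, 1.57, -0.114]
force: [-7.2, 1.6, 16.4]
width: 0.0114
```

```bash
python3 snap.py w13
python3 - <<'E'
import cv2,numpy as np
from h import *
a=cv2.imread("pics/w13.png")[215:325,260:380].astype(float);a=np.clip(255*(a/255)**.45,0,255).astype(np.uint8)
cv2.imwrite("pics/w13z.png",cv2.resize(a,None,fx=5,fy=5,interpolation=cv2.INTER_CUBIC))
b=viewer.grab_frame("scene")[150:270,280:400,::-1];cv2.imwrite("pics/scene5z.png",cv2.resize(b,None,fx=5,fy=5,interpolation=cv2.INTER_CUBIC))
E
```

```text
15.325 [ 0.4995595  -0.01314261  0.27494941] [-7.1935503   1.6380682  16.42072573] 0.01139978298863754 [[0.001, 0.253, 0.967], [-0.0, 0.967, -0.253], [-1.0, 0.0, 0.001]] [ 0.37  0.2  -0.54  0.   -0.83 -2.2 ]
```

View pics/w13z.png

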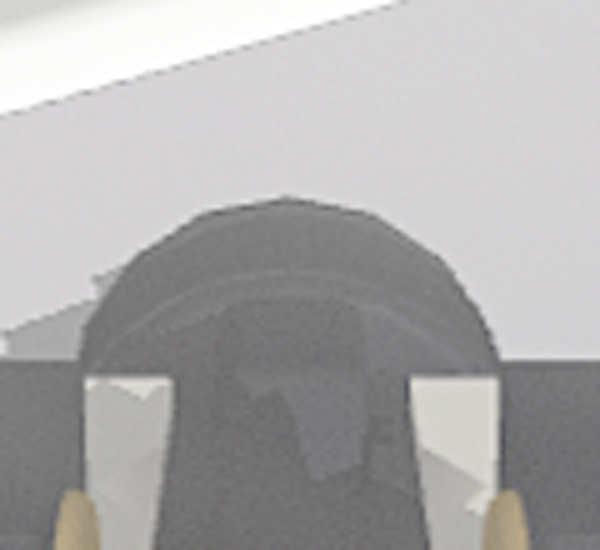

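View pics/scene5z.png

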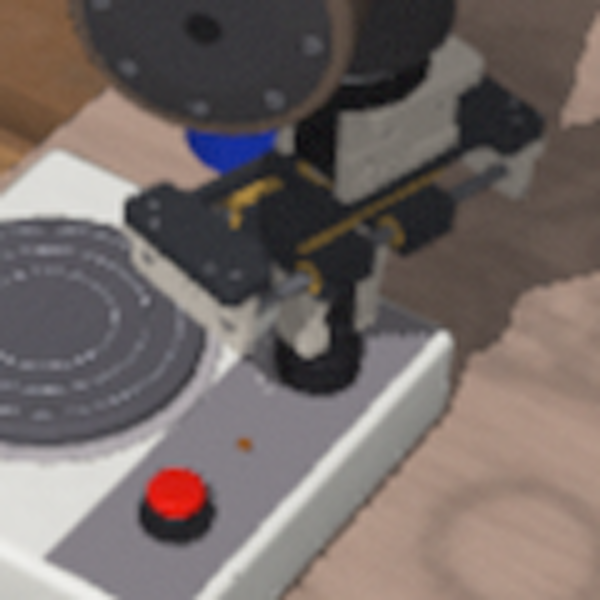

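Knob is seated right on the collar. The rim is still at row ≈270, so it hasn't slipped in the grip. The plunger is up, and the push is 16 N against the stop. Handing in.

Run:
```python
from station import status, arm
s=status.get_state();print(s['t'],s['eef_pos'],s['force'],s['width']);print(arm.job_done())
```

```text
15.425 [ 0.4995688  -0.01312774  0.27491678] [-5.48563891  1.43751928 16.8949852 ] 0.011240164975950167
the job is handed in; nothing more can be done
None
```

I pressed the reset plunger, then fitted the knob and pressed it down. I handed in at 15.4 s with the gripper still holding the knob against the stop.

- **Plunger:** I pressed it with shut fingers until the height stopped changing (0.2634 m) while the force rose from 9 to 27 N. A scene picture after release showed the head back up.
- **Knob fit:** I gripped it by its bar, lifted it and turned it to about -14.7°, where the collar line measured about -13 to -15°. It slid on with almost no force and met the stem top at tool height 0.280 m, as calculated.
- **Final press:** The spring force rose to 8.5 N, then went stiff at 0.275 m, which matches the 5 mm travel. At hand-in the push was about 17 N, with a 5–7 N sideways component. The last pictures showed the knob down on the collar and not slipped in the grip.
- **Disagreements:** Early single-view position estimates differed by a few millimetres. I corrected the knob-to-stem offset with a closer wrist view before inserting. My first two move calls were refused for missing keys and moved nothing.
- **Not checked:** I felt no contact with the mug, pepper mill or glass, but took no final picture of them.

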